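# Close the yoghurt strainer, then lift off its outer cover alone

## Task

Set up the yoghurt strainer: stand the narrow cup upright inside the wide cup and let go of it, then pick up the double lid by the knob of its inner lid, so that inner lid and outer cover travel together as one, seat it gently on the mouth of the narrow cup and let go of the knob. Then take the outer cover alone by its collar, lift it straight up off the knob without unseating the inner lid, and finish while still holding the cover level in the gripper, its underside at least 3 cm above the top of the knob and touching nothing else, so that I can wipe beneath it. Leave the other things on the counter where they are, and keep the wide cup standing about where it is.

Things in the scene. Friction and masses are not known exactly. Their poses are not given: they have to be found in the camera images.
- wide_cup_mouth (a point): centre of the mouth (rim plane) of the wide plain grey plastic cup, loose on the counter; z axis up. Round, 70 mm high, outside 72 mm across at the rim, 58 mm at the foot; mouth 66 mm across inside; its raised inner floor (56 mm across) lies 50 mm below the rim. About 200 g.
- narrow_cup_mid (a point): centre, half-way up, of the narrow plain grey plastic cup, loose on the counter, open end up; z axis up. Round, 85 mm high, outside 63 mm across at the rim, 52 mm at the foot, mouth 57 mm across inside. Grip it across its top end from above. Once nested its foot rests on the wide cup's inner floor and its rim stands 35 mm above the wide cup's rim. About 80 g.
- narrow_cup_foot (a point): centre of the underside of the narrow cup, 42.5 mm below narrow_cup_mid
- knob (a point): grip point on the inner lid's knob, an upright round wooden bar 16 mm across, on its axis 10 mm below its top; z axis up. With the lids nested, the knob stands out 34 mm above the cover's collar. Lifting it carries the cover along, lying on the flange. At the start the double lid stands on the counter on its plug. Inner lid about 90 g.
- inner_flange (a point): centre of the top face of the inner lid's flange, 62 mm below the knob point. Flange: light wood, 68 mm across, 5 mm thick, rests on the narrow cup's rim. Below it a plug 50 mm across (44 mm at its chamfered foot), 10 mm deep, goes into the cup. Above it the knob rises 72 mm.
- cover_collar (a point): grip point of the steel outer cover, on its axis, 10 mm below the top of its collar; z axis up. Collar: upright tube, 30 mm outside, 23 mm bore, 34 mm high, the knob passing loosely through it. It rises from a disc 78 mm across, 4 mm thick, with a skirt hanging 4 mm below the disc's edge. The cover lies loose on the inner lid. About 100 g.
- cover_seat (a point): centre of the underside of the cover's disc, 28 mm below cover_collar; coincides with inner_flange when the lids are nested
- salt_pot: bystander, loose: round glass salt pot, screw lid, 58 mm wide, 63 mm high; origin at the centre of its underside
- ramekin: bystander, loose: small round white bowl, 70 mm wide, 40 mm high; origin at the centre of its underside
- spice_jar: bystander, loose: glass jar with steel cap, 48 mm wide, 90 mm high; origin at the centre of its underside
- grater: bystander, loose: steel box grater with bow handle, 98 x 66 mm, 198 mm high; origin at the centre of its underside
- cup_stack: bystander, loose: stack of nested white cups, 76 mm wide, 122 mm high; origin at the centre of its underside
- mixing_spoon: bystander, loose: spoon with wooden handle and steel bowl, lying flat, 220 mm long; origin at the centre of its underside
- butter_dish: bystander, loose: white butter dish, 140 x 90 mm, 50 mm high; origin at the centre of its underside
Things that resemble listed ones, but are neither listed nor needed, are in the scene too. Leave any red or yellow look-alike of the part that bears cover_collar alone.

How it is judged:
By the outcome, as a careful person would: the job done as asked, in the order asked, and still so for the second after the job is handed in, while the arm keeps its last pose, push and grip.
It also fails if it takes over 59 s, if anything falls off the work surface, if the arm or the gripper's body presses on something with over 40 N, if the wrist force passes 120 N, or if a joint passes its speed limit or range.

## Robot

A 7-joint arm with a two-finger parallel gripper is mounted at the origin on the work surface. World frame = base frame: x ahead of the robot, y to its left, z up, the work surface at z = 0. Lengths are in m, angles in rad, forces in N, time in s.
With the tool pointing down it reaches from about 0.4 to 0.875 m from the base axis. Payload 19.3 kg.
Tool frame: the origin (TCP) lies midway between the tips of the shut fingers; the grasp point (between the pads) lies 19 mm behind it (bot.pinch_z is the distance from the TCP to the grasp point, in m); z points along the fingers, y is the direction in which the jaws open and shut (so a half turn about z gives the same grasp; the last joint's range is limited). The gripper opens to 85 mm and grips with 20 to 120 N. Pads are 22 mm wide; open, the fingers measure 114 mm over their backs; the gripper's body (76 mm by 85 mm) begins 54 mm behind the grasp point. The pads swing forward as they close: fully open they stand 13 mm farther back than shut.
Start: joints at [1.258, 0.521, -0.036, 1.599, 0.021, 1.021, -0.113], TCP at [0.15, -0.607, 0.206] pointing down, gripper open.
Joint ranges: [-2.91, 2.91], [-0.3, 2.13], [-1.5, 1.42], [0.17, 2.43], [-1.26, 4.41], [0.16, 1.93], [-2.52, 2.52]. Speed limits (rad/s): [1.89, 1.89, 2.39, 2.39, 3.01, 3.01, 3.01].

## Interface

Orientations are given as [roll, pitch, yaw] about the fixed x, y, z axes, in that order (R = Rz(yaw) Ry(pitch) Rx(roll)).
In Python, from workcell import bot gives the robot as it stands. The module is installed in compiled form; this text tells all that it offers.
- The arm moves only by the tool move_arm, never from a script. Its argument "moves" is text: rows parted by semicolons, each of 4 numbers parted by spaces: the shift along the tool's x, y, z in mm, then the turn about the tool's z in rad. In form: dx dy dz yaw; .... A call has exactly 10 rows; each row is the pose to reach, as a shift and turn from the pose commanded when the call began, along the tool's axes at that moment; what a row does not reach only later rows make up. A row lasts 1/12 s, in which the tool goes at most 41.7 mm and 7.16 degrees, less where a joint would pass 70% of its speed; a pose out of reach is approached as far as the arm can. A call with a gripper value outside its range is refused whole. "grip" is the opening, from 0 (shut) to 1 (fully open), set as the call begins (left out, the last holds). The fingers move at their own pace and stop on an object; "grip_force" is the grip in N (left out, the last holds). Time passes only in rows, so rows that repeat a pose let the fingers close, or fill a call up. It gives the time, the measured TCP pose, the force and the opening at its end, in the units of the state.
- bot.observe(): the state, without advancing time (a new reading comes with each control period).
- bot.grab_frame(name): name is "scene" or "top" or "wrist"; returns a dict with "frame" (400x640x3 uint8, red, green, blue), "z_map" (400x640 float32, m along the optical axis (not along the pixel's ray), 0 where there is no reading), "K" (3x3 intrinsics, pixels), "eye" and "attitude" of the camera in the world. Camera axes: x right, y up, looking along -z (the intrinsics and any distortion apply to the point x, -y, -z); pixel columns grow to the right and rows downward; lengths in m; the calibration is good to about 2 mm. A picture is of the moment at which its call begins.
- bot.job_done(): hands the job in, once; it reports no verdict.
Trained networks look in a picture, given as the dict that the camera call returned (one of the last four; its "shot" number tells which), for a name from the list of things; names that differ only in an ending like _2 or _b are one class to them, and where a whole thing is asked for, a point or a joint stands for the part that bears it (a point fixed in the world has none). Each returns a list of dicts, best first, with "conf" (0 to 1); they miss things now and then, are a little off and sometimes report something else, mostly with a low value. They report only what shows in the picture. A call takes as long as a camera call. They do not tell look-alikes from the thing itself.
- bot.search_frame(picture, label): "at" ([column, row] in pixels, amid what is visible of it).
- bot.pinpoint(picture, label): "at" ([column, row] in pixels: a listed point, or the origin of a listed thing).
The state is a dict: "clock": time; "qpos": joint angles; "qd": joint speeds; "joint_efforts": joint torques, N m; "position": TCP position; "tool_rot": TCP orientation; "force": force on the tool from outside, world axes, zero at the start; "moment": the same for the moment, N m; "grip_width": finger opening in m.
Only numpy, scipy, OpenCV 4.12 (cv2) and the standard library are available. Lean on these libraries where they do the work, as an engineer would, in place of code of your own. Each camera call takes 0.05 s, during which the arm holds its last target. There are 200 camera calls.

## Working session

There is one attempt and no reset: what is moved stays moved. The work goes in short steps, Python scripts to look and compute and a tool call to move; the robot and the scene stay as the last step left them, time stands still between calls to the robot, and variables do not carry over. Pictures are saved under pics/ and viewed, about 8 in all and at most 12, crops included, and the job is handed in when it is done.

Besides the shell and the picture viewer there is one more tool, called after "Emit:" as name(argument=value, ...) on one line, values as JSON. move_arm: Moves the arm, as the interface text tells. Its arguments: {"type":"object","properties":{"moves":{"type":"string"},"grip":{"type":"number"},"grip_force":{"type":"number"}},"required":["moves"]}

```bash
mkdir -p pics; cat > h.py <<'E'
import numpy as np, cv2
from workcell import bot
def R(att):
    a=np.array(att,float)
    if a.shape==(3,3): return a
    if a.size==4: 
        from scipy.spatial.transform import Rotation as Q; return Q.from_quat(a).as_matrix()
    from scipy.spatial.transform import Rotation as Q; return Q.from_euler('xyz',a).as_matrix()
def ray(p,uv):
    K=p['K']; d=np.array([(uv[0]-K[0,2])/K[0,0],-(uv[1]-K[1,2])/K[1,1],-1.])
    return R(p['attitude'])@d
def at_z(p,uv,z):
    d=ray(p,uv); e=np.array(p['eye']); return e+d*(z-e[2])/d[2]
def cloud(p):
    K=p['K']; v,u=np.mgrid[0:400,0:640]; Z=p['z_map']
    c=np.stack([(u-K[0,2])/K[0,0]*Z,-(v-K[1,2])/K[1,1]*Z,-Z],-1)
    return c@R(p['attitude']).T+np.array(p['eye'])
def proj(p,X):
    c=R(p['attitude']).T@(np.array(X)-p['eye']); K=p['K']
    return K[0,0]*c[0]/-c[2]+K[0,2], K[1,1]*-c[1]/-c[2]+K[1,2]
def save(p,n,crop=None,s=1):
    im=p['frame'][...,::-1]
    if crop: a,b,c,d=crop; im=im[b:d,a:c]
    cv2.imwrite('pics/'+n,cv2.resize(im,None,fx=s,fy=s,interpolation=cv2.INTER_CUBIC))
E
python3 - <<'E'
from h import *
o=bot.observe(); print(o)
print(bot.pinch_z)
P={n:bot.grab_frame(n) for n in('scene','top')}
for n,p in P.items():
    print(n,[k for k in p],p['K'].tolist(),p['eye'],p['attitude'])
    save(p,n+'0.png')
    C=cloud(p)
    for l in ['wide_cup_mouth','narrow_cup_mid','knob','cover_collar','salt_pot','ramekin','spice_jar','grater','cup_stack','mixing_spoon','butter_dish']:
        for r in bot.pinpoint(p,l)[:4]:
            u,v=map(int,np.round(r['at'])); print(n,l,round(r['conf'],2),u,v,C[min(v,399),min(u,639)].round(3))
im=np.vstack([P['scene']['frame'],P['top']['frame']])[...,::-1]
cv2.imwrite('pics/both.png',cv2.resize(im,None,fx=.75,fy=.75,interpolation=cv2.INTER_AREA))
E
```

```text
{'clock': 0.0, 'qpos': array([ 1.25778329,  0.52201274, -0.03635276,  1.60000352,  0.02124472,
        1.02107764, -0.11280909]), 'qd': array([-0.00176259,  0.00168857, -0.00154277,  0.00020994,  0.00093647,
        0.00168412,  0.00101031]), 'joint_efforts': array([ 8.80056177e-04, -9.27099323e+01,  1.98035069e+00, -3.69940317e+01,
        1.76562817e-02,  8.21054477e-03, -2.33093442e-05]), 'position': array([ 0.15014961, -0.60632674,  0.20512787]), 'tool_rot': array([-3.14048258e+00,  1.04206619e-04,  2.42839321e-01]), 'force': array([-0.13932576, -0.25569652,  0.39516211]), 'moment': array([-0.03681846, -0.02683819,  0.01804245]), 'grip_width': 0.08566244087478836}
0.0187
scene ['frame', 'z_map', 'K', 'eye', 'attitude', 'shot'] [[366.79506787061956, 0.0, 315.5254026546699], [0.0, 366.79506787061956, 208.73915141473046], [0.0, 0.0, 1.0]] [1.23819131 0.51530837 0.84879767] [0.81934158 0.0141146  2.23110391]
scene wide_cup_mouth 0.78 285 162 [ 0.441 -0.261  0.053]
scene narrow_cup_mid 0.76 407 244 [0.545 0.289 0.068]
scene narrow_cup_mid 0.67 312 220 [ 0.604 -0.005  0.034]
scene narr
[... 1010 characters left out ...]
]
top wide_cup_mouth 0.86 403 238 [ 0.472 -0.262  0.018]
top wide_cup_mouth 0.23 220 169 [0.693 0.275 0.049]
top narrow_cup_mid 0.83 217 229 [0.519 0.291 0.004]
top knob 0.48 319 193 [ 0.6   -0.018  0.088]
top cover_collar 0.87 304 264 [0.406 0.033 0.003]
top cover_collar 0.76 320 198 [ 0.59  -0.02   0.067]
top cover_collar 0.6 370 196 [ 0.607 -0.176 -0.006]
top salt_pot 0.86 269 168 [0.686 0.127 0.065]
top ramekin 0.97 357 269 [ 0.386 -0.123  0.006]
top spice_jar 0.53 354 163 [ 0.693 -0.125  0.066]
top grater 0.58 471 209 [ 0.54  -0.448  0.086]
top cup_stack 0.93 168 207 [0.571 0.407 0.102]
top mixing_spoon 0.67 319 140 [ 0.792 -0.025  0.003]
top butter_dish 0.67 218 171 [0.687 0.281 0.049]
```

View pics/scene0.png

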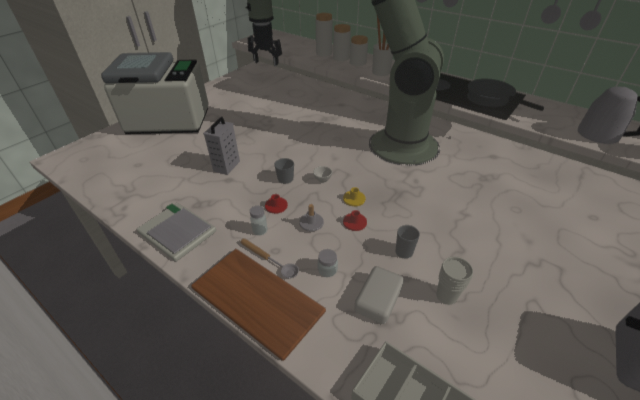

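View pics/top0.png

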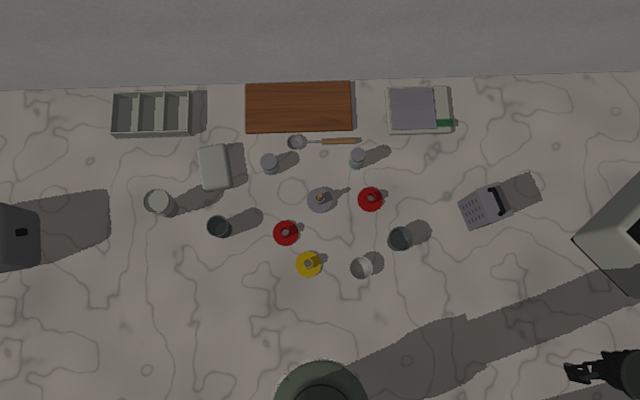

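The steel double lid with the wooden knob shows at scene (311,218), top (320,199). Red and yellow covers without a knob are at top (370,199), (286,233) and (309,263), and I leave those alone. The two grey cups are at top (400,238) and top (218,227). I'll check their sizes from the depth data and confirm in one crop.

```bash
python3 - <<'E'
from h import *
P={n:bot.grab_frame(n) for n in('scene','top')}
# pts from both cams
for nm,c,r in [('cupA',(.435,-.265),.07),('cupB',(.51,.285),.07),('lid',(.60,-.018),.06)]:
    for n,p in P.items():
        C=cloud(p); m=(np.hypot(C[...,0]-c[0],C[...,1]-c[1])<r)&(C[...,2]>.012)&(p['z_map']>0)
        X=C[m]; z=X[:,2]; zt=np.percentile(z,98)
        print(nm,n,m.sum(),'ztop',zt.round(4),'max',z.max().round(4))
        for lo,hi in [(zt-.006,zt+.008),(.03,.045),(.012,.03)]:
            Y=X[(z>lo)&(z<hi)]
            if len(Y)>8:
                (a,b),rr=cv2.minEnclosingCircle(Y[:,:2].astype(np.float32)); print('   z',round(lo,3),round(hi,3),len(Y),'circ',round(a,4),round(b,4),'d',round(2*rr,4))
ims=[]
for n,p,uv in [('scene',P['scene'],(285,170)),('scene',P['scene'],(407,242)),('scene',P['scene'],(311,214)),('top',P['top'],(400,238)),('top',P['top'],(218,227)),('top',P['top'],(320,199))]:
    u,v=uv; ims.append(cv2.resize(p['frame'][v-30:v+30,u-30:u+30,::-1],(260,260),interpolation=cv2.INTER_CUBIC))
cv2.imwrite('pics/crop.png',np.vstack([np.hstack(ims[:3]),np.hstack(ims[3:])]))
E
```

```text
cupA scene 341 ztop 0.0709 max 0.0737
   z 0.065 0.079 54 circ 0.465 -0.2444 d 0.0753
   z 0.03 0.045 80 circ 0.466 -0.2442 d 0.0692
   z 0.012 0.03 68 circ 0.4648 -0.2418 d 0.0659
cupA top 512 ztop 0.0713 max 0.0749
   z 0.065 0.079 77 circ 0.4663 -0.2432 d 0.072
   z 0.03 0.045 57 circ 0.4666 -0.2423 d 0.0645
   z 0.012 0.03 290 circ 0.4653 -0.2427 d 0.0614
cupB scene 582 ztop 0.0861 max 0.0878
   z 0.08 0.094 99 circ 0.5186 0.2759 d 0.0658
   z 0.03 0.045 98 circ 0.518 0.2747 d 0.0596
   z 0.012 0.03 65 circ 0.5252 0.2789 d 0.0523
cupB top 326 ztop 0.0872 max 0.0899
   z 0.081 0.095 77 circ 0.5185 0.2745 d 0.0628
   z 0.03 0.045 54 circ 0.5178 0.274 d 0.0556
   z 0.012 0.03 55 circ 0.5174 0.2739 d 0.0535
lid scene 401 ztop 0.0856 max 0.088
   z 0.08 0.094 21 circ 0.5967 -0.0161 d 0.0161
   z 0.03 0.045 33 circ 0.5977 -0.0148 d 0.0283
   z 0.012 0.03 277 circ 0.5964 -0.0153 d 0.0795
lid top 507 ztop 0.0868 max 0.0913
   z 0.081 0.095 23 circ 0.5964 -0.0174 d 0.0146
   z 0.03 0.045 16 circ 0.5944 -0.017 d 0.0268
   z 0.012 0.03 424 circ 0.5964 -0.0168 d 0.0785
```

View pics/crop.png

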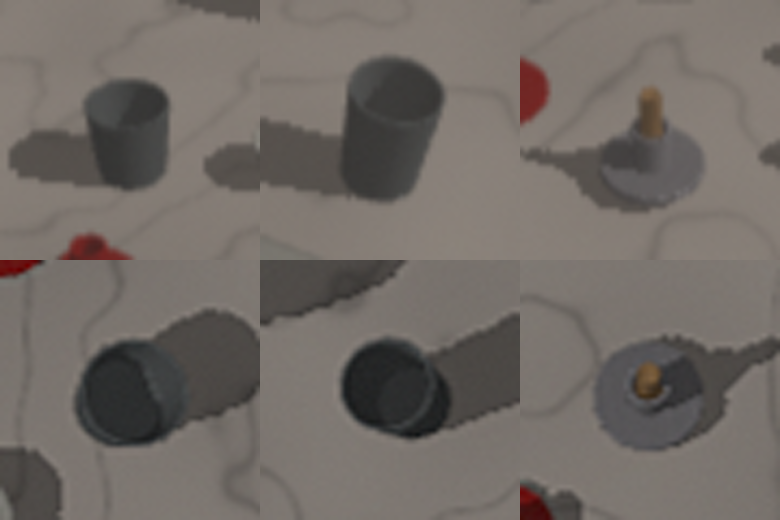

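The crop confirms the sizes. The short cup is the wide one, at (0.466, -0.243) with its rim at 0.07. The tall cup is the narrow one, at (0.5185, 0.2745) with its rim at 0.085. The steel lid stands at (0.5964, -0.0165) with its top at 0.087. Moving now.

Emit:
move_arm(moves="38 -27 -4 0.02; 75 -54 -10 0.04; 113 -82 -16 0.06; 151 -109 -20 0.08; 189 -136 -25 0.1; 226 -164 -30 0.13; 264 -191 -30 0.16; 302 -218 -30 0.19; 340 -246 -30 0.22; 377 -273 -30 0.243", grip=1)

```text
clock: 2.13
position: [0.4192, -0.2879, 0.2359]
tool_rot: [3.141, -0.001, -0.002]
force: [1.2, -0.8, 0.0]
grip_width: 0.0854
```

Emit:
move_arm(moves="7 -40 0 0; 14 -80 0 0; 21 -120 0 0; 28 -160 0 0; 35 -200 0 0; 42 -240 0 0; 49 -280 0 0; 56 -320 0 0; 60 -360 0 0; 66 -400 0 0")

```text
clock: 2.97
position: [0.4841, 0.1124, 0.2357]
tool_rot: [-3.142, -0.0, -0.0]
force: [0.6, -0.8, 0.4]
grip_width: 0.0857
```

Emit:
move_arm(moves="0 -40 0 0; 0 -80 0 0; 0 -110 0 0; 2 -125 0 0; 2 -125 20 0; 2 -125 40 0; 2 -125 60 0; 2 -125 70 0; 2 -125 70 0; 2 -125 70 0")

```text
clock: 3.8
position: [0.4864, 0.2355, 0.1658]
tool_rot: [3.142, 0.0, -0.0]
force: [0.1, 0.0, 1.7]
grip_width: 0.0854
```

```bash
python3 - <<'E'
from h import *
o=bot.observe(); print(o['position'],o['tool_rot'],o['qpos'],o['force'],o['clock'])
p=bot.grab_frame('wrist'); save(p,'w1.png'); print(p['eye'],p['attitude'])
C=cloud(p); m=(np.hypot(C[...,0]-.5185,C[...,1]-.2745)<.045)&(abs(C[...,2]-.085)<.005)&(p['z_map']>0)
Y=C[m]; print(len(Y),cv2.minEnclosingCircle(Y[:,:2].astype(np.float32)))
E
```

```text
[0.48641235 0.23546758 0.16581434] [ 3.14154834e+00  2.73583267e-04 -2.34834436e-04] [-0.28258563  0.4568289  -0.3721518   1.85055302  0.2107275   0.87295412
 -2.32720226] [0.05586041 0.04396066 1.65598504] 3.8
[0.56361228 0.2351677  0.33289499] [-3.06729886e-01 -1.94416945e-04 -1.57088479e+00]
794 ((0.5180945992469788, 0.2742041349411011), 0.031317491084337234)
```

View pics/w1.png

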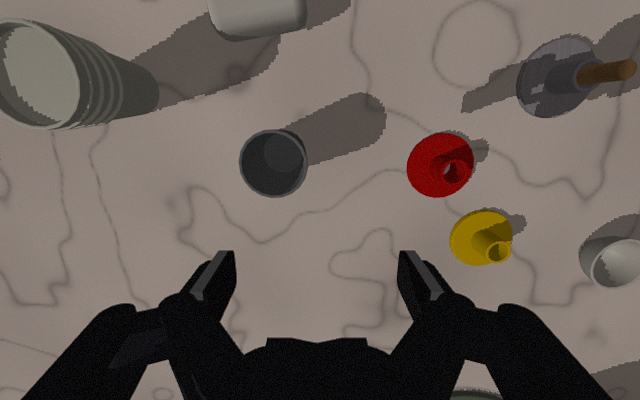

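Emit:
move_arm(moves="8 -10 0 -0.12; 16 -20 0 -0.24; 24 -30 0 -0.36; 32 -39 0 -0.48; 32 -39 0 -0.5; 32 -39 25 -0.5; 32 -39 50 -0.5; 32 -39 75 -0.5; 32 -39 95 -0.5; 32 -39 116 -0.5")

```text
clock: 4.68
position: [0.5187, 0.274, 0.0495]
tool_rot: [3.141, -0.001, 0.497]
force: [0.2, 0.8, 0.4]
grip_width: 0.0852
```

Emit:
move_arm(moves="0 0 0 0; 0 0 0 0; 0 0 0 0; 0 0 0 0; 0 0 0 0; 0 0 0 0; 0 0 0 0; 0 0 0 0; 0 0 0 0; 0 0 0 0", grip=0.55, grip_force=25)

```text
clock: 5.52
position: [0.5191, 0.2748, 0.0507]
tool_rot: [3.141, -0.002, 0.499]
force: [-0.2, -0.2, 8.2]
grip_width: 0.0597
```

Emit:
move_arm(moves="0 0 -10 0; 0 0 -30 0; 0 0 -60 0; 0 0 -90 0; -15 21 -100 0; -35 51 -100 0; -57 83 -100 0; -80 116 -100 0; -103 149 -100 0; -126 183 -100 0")

```text
clock: 6.35
position: [0.4949, 0.0518, 0.1504]
tool_rot: [3.141, -0.001, 0.5]
force: [1.5, 0.4, -1.9]
grip_width: 0.0597
```

Emit:
move_arm(moves="-23 33 0 0; -46 66 0 0; -69 100 0 0; -92 133 0 0; -115 166 0 0; -138 200 0 0; -152 222 0 0; -162 237 0 0; -168 245 0 0; -169 246 0 0")

```text
clock: 7.18
position: [0.4646, -0.245, 0.1499]
tool_rot: [3.141, -0.0, 0.497]
force: [0.2, 1.6, -1.7]
grip_width: 0.0599
```

```bash
python3 - <<'E'
from h import *
o=bot.observe(); print(o['position'],o['tool_rot'],o['qpos'],o['force'],o['grip_width'],o['clock'])
p=bot.grab_frame('wrist'); save(p,'w2.png')
C=cloud(p); X=C[(np.hypot(C[...,0]-.466,C[...,1]+.243)<.06)&(p['z_map']>0)&(C[...,2]<.076)&(C[...,2]>.062)]
if len(X)>5: print('wide rim',len(X),cv2.minEnclosingCircle(X[:,:2].astype(np.float32)))
for n in('scene','top'):
    q=bot.grab_frame(n); C=cloud(q)
    for nm,lo,hi in [('wide',.062,.076),('nfootband',.1,.115),('nmid',.13,.15)]:
        X=C[(np.hypot(C[...,0]-.466,C[...,1]+.243)<.055)&(q['z_map']>0)&(C[...,2]<hi)&(C[...,2]>lo)]
        if len(X)>5: print(n,nm,len(X),cv2.minEnclosingCircle(X[:,:2].astype(np.float32)))
    if n=='scene': print(C[140:200,260:310][...,2].max()); save(q,'s2.png',(220,80,350,210),4)
E
```

```text
[ 0.4645822  -0.24504836  0.14991048] [ 3.14112680e+00 -1.41902875e-05  4.97345741e-01] [ 0.68516433  0.46116933 -0.41451622  1.90208648  0.24630779  0.82758175
 -0.93209208] [ 0.21202903  1.64116686 -1.68885997] 0.0599286810049043 7.1833
wide rim 504 ((0.46603378653526306, -0.2442442774772644), 0.03570781275629997)
scene wide 65 ((0.4667207598686218, -0.24125470221042633), 0.03659284487366676)
scene nfootband 47 ((0.4727509617805481, -0.23634007573127747), 0.02462795190513134)
scene nmid 80 ((0.46706169843673706, -0.2418803572654724), 0.031138187274336815)
0.8487976735387169
top wide 59 ((0.4660850465297699, -0.2435106486082077), 0.03578975051641464)
top nfootband 26 ((0.4637354016304016, -0.23976410925388336), 0.025348631665110588)
top nmid 15 ((0.4643232822418213, -0.23923204839229584), 0.02671663463115692)
```

View pics/s2.png

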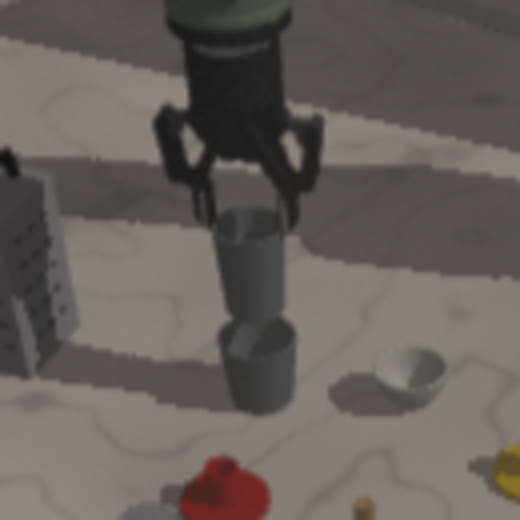

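Emit:
move_arm(moves="2 -0.6 8 0; 2 -0.6 18 0; 2 -0.6 28 0; 2 -0.6 38 0; 2 -0.6 48 0; 2 -0.6 56 0; 2 -0.6 63 0; 2 -0.6 69 0; 2 -0.6 74 0; 2 -0.6 77 0")

```text
clock: 8.17
position: [0.4666, -0.2423, 0.072]
tool_rot: [3.141, -0.0, 0.5]
force: [0.4, -2.7, 0.5]
grip_width: 0.0599
```

Emit:
move_arm(moves="0 0 0.5 0; 0 0 1 0; 0 0 1.5 0; 0 0 2 0; 0 0 2 0; 0 0 2 0; 0 0 2 0; 0 0 2 0; 0 0 2 0; 0 0 2 0")

```text
clock: 9.0
position: [0.4666, -0.2421, 0.0708]
tool_rot: [3.141, -0.0, 0.5]
force: [-1.5, -1.9, 7.1]
grip_width: 0.0601
```

Emit:
move_arm(moves="0 0 0 0; 0 0 0 0; 0 0 0 0; 0 0 0 0; 0 0 0 0; 0 0 -10 0; 0 0 -30 0; 0 0 -60 0; 0 0 -90 0; 0 0 -120 0", grip=1)

```text
clock: 9.83
position: [0.4662, -0.2417, 0.1925]
tool_rot: [-3.141, -0.0, 0.5]
force: [-0.4, -0.7, 0.6]
grip_width: 0.0854
```

```bash
python3 - <<'E'
from h import *
o=bot.observe(); print(o['position'],o['tool_rot'],o['force'],o['grip_width'],o['clock'])
for n in('wrist','scene','top'):
    q=bot.grab_frame(n); C=cloud(q)
    for nm,c,r,lo,hi in [('wide',(.466,-.243),.055,.06,.073),('nrim',(.466,-.243),.05,.097,.112),('knobtop',(.5964,-.0165),.03,.08,.095),('disc',(.5964,-.0165),.06,.012,.025)]:
        X=C[(np.hypot(C[...,0]-c[0],C[...,1]-c[1])<r)&(q['z_map']>0)&(C[...,2]<hi)&(C[...,2]>lo)]
        if len(X)>5: print(n,nm,len(X),np.round(cv2.minEnclosingCircle(X[:,:2].astype(np.float32))[0],4),round(2*cv2.minEnclosingCircle(X[:,:2].astype(np.float32))[1],4),'z',np.percentile(X[:,2],[5,95]).round(4))
E
```

```text
[ 0.46621497 -0.2416829   0.19253142] [-3.14126414e+00 -1.59047753e-04  5.00163570e-01] [-0.36408471 -0.66763369  0.5568956 ] 0.08539189594390703 9.8333
wrist wide 641 [ 0.4662 -0.2436] 0.0711 z [0.0612 0.0716]
wrist nrim 798 [ 0.4659 -0.2428] 0.0627 z [0.0981 0.1047]
wrist disc 282 [ 0.5688 -0.0341] 0.0445 z [0.013  0.0187]
scene wide 84 [ 0.4671 -0.2414] 0.0717 z [0.0616 0.072 ]
scene nrim 84 [ 0.467  -0.2425] 0.0665 z [0.0977 0.1055]
scene knobtop 20 [ 0.5972 -0.0157] 0.017 z [0.0824 0.0881]
scene disc 266 [ 0.5969 -0.0142] 0.0827 z [0.0145 0.0216]
top wide 73 [ 0.4659 -0.2431] 0.0715 z [0.0621 0.0717]
top nrim 51 [ 0.4656 -0.2416] 0.062 z [0.0989 0.1066]
top knobtop 24 [ 0.5958 -0.0175] 0.0152 z [0.0845 0.0889]
top disc 422 [ 0.5966 -0.017 ] 0.0779 z [0.0137 0.0227]
```

Emit:
move_arm(moves="30 -18 0 0; 64 -39 0 0; 98 -60 0 0; 132 -80 0 0; 166 -101 0 0; 200 -122 0 0; 218 -133 0 0; 222 -135 0 0; 222 -135 20 0; 222 -135 40 0", grip=0.6)

```text
clock: 10.82
position: [0.5968, -0.0168, 0.1501]
tool_rot: [3.141, -0.001, 0.501]
force: [0.0, -0.8, -0.9]
grip_width: 0.0514
```

```bash
python3 - <<'E'
from h import *
o=bot.observe(); print(o['position'],o['tool_rot'],o['force'],o['grip_width'],o['clock'])
q=bot.grab_frame('wrist'); C=cloud(q); save(q,'w3.png')
for nm,c,r,lo,hi in [('knobtop',(.5964,-.0165),.03,.082,.093),('collartop',(.5964,-.0165),.03,.05,.056),('disc',(.5964,-.0165),.06,.012,.025)]:
        X=C[(np.hypot(C[...,0]-c[0],C[...,1]-c[1])<r)&(q['z_map']>0)&(C[...,2]<hi)&(C[...,2]>lo)]
        if len(X)>5: print(nm,len(X),cv2.minEnclosingCircle(X[:,:2].astype(np.float32)),np.percentile(X[:,2],[5,95]))
E
```

```text
[ 0.59677495 -0.01676382  0.15009312] [ 3.14125317e+00 -5.15647012e-04  5.00642918e-01] [ 0.03397336 -0.83728915 -0.86228127] 0.051404175777479036 10.8167
knobtop 249 ((0.5967644453048706, -0.0173388309776783), 0.007971996441483498) [0.08338927 0.08684616]
collartop 235 ((0.5964139699935913, -0.017412325367331505), 0.014821861870586872) [0.05049479 0.05399305]
disc 2853 ((0.5964701771736145, -0.017638256773352623), 0.03892204165458679) [0.01641012 0.01895819]
```

View pics/w3.png

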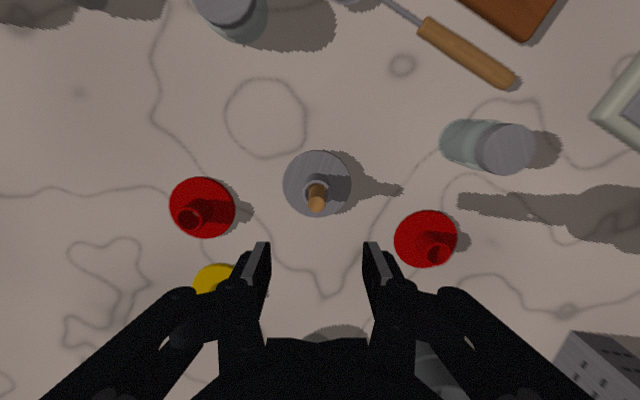

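Emit:
move_arm(moves="0 0.5 15 0; 0 0.5 30 0; 0 0.5 45 0; 0 0.5 60 0; 0 0.5 72 0; 0 0.5 80 0; 0 0.5 86 0; 0 0.5 90 0; 0 0.5 91 0; 0 0.5 91 0")

```text
clock: 11.7
position: [0.597, -0.0176, 0.0597]
tool_rot: [3.142, -0.0, 0.5]
force: [-0.2, -0.6, 1.0]
grip_width: 0.0511
```

Emit:
move_arm(moves="0 0 0 0; 0 0 0 0; 0 0 0 0; 0 0 0 0; 0 0 0 0; 0 0 0 0; 0 0 0 0; 0 0 0 0; 0 0 0 0; 0 0 0 0", grip=0, grip_force=50)

```text
clock: 12.53
position: [0.5967, -0.0176, 0.0593]
tool_rot: [-3.141, 0.0, 0.5]
force: [0.0, -0.4, -0.9]
grip_width: 0.0002
```

The gripper closed to 0, so it missed the knob or squeezed it out. I'll look.

```bash
python3 - <<'E'
from h import *
q=bot.grab_frame('scene'); save(q,'a.png',(260,150,380,250),5)
t=bot.grab_frame('top'); w=bot.grab_frame('wrist')
a=cv2.resize(q['frame'][165:235,270:350],(640,560),interpolation=cv2.INTER_CUBIC)
b=w['frame'][60:340,140:500]
im=np.zeros((600,800,3),np.uint8)
a=cv2.resize(a,(400,350)); b=cv2.resize(b,(400,311)); c=cv2.resize(t['frame'][160:240,270:380],(400,290))
im[:350,:400]=a; im[:311,400:]=b; im[311:600,400:]=c[:289]
cv2.imwrite('pics/miss.png',im[...,::-1])
for n,p in (('s',q),('w',w),('t',t)):
    C=cloud(p); X=C[(np.hypot(C[...,0]-.597,C[...,1]+.017)<.06)&(p['z_map']>0)&(C[...,2]<.022)&(C[...,2]>.012)]
    print(n,len(X),cv2.minEnclosingCircle(X[:,:2].astype(np.float32)) if len(X)>5 else 0)
E
```

```text
s 4 0
w 87 ((0.6357317566871643, -0.046972036361694336), 0.017494918778538704)
t 0 0
```

View pics/miss.png

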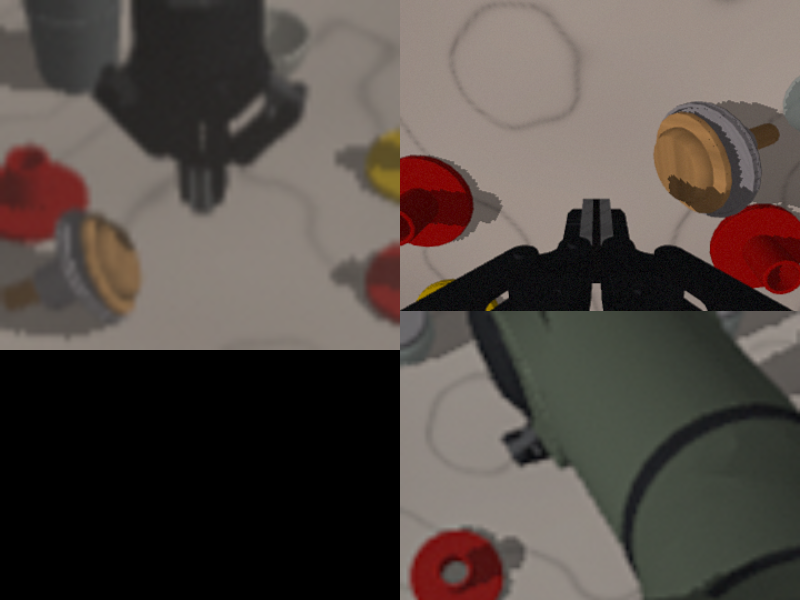

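```bash
python3 - <<'E'
from h import *
o=bot.observe(); T=o['position']; print(T,o['clock'])
s=bot.grab_frame('scene'); w=bot.grab_frame('wrist')
print('TCP in scene',proj(s,T),'in wrist',proj(w,T))
from scipy.spatial.transform import Rotation as Q
Rt=Q.from_euler('xyz',o['tool_rot']).as_matrix()
for n,p in(('s',s),('w',w)):
    C=cloud(p); L=(C-T)@Rt
    m=(p['z_map']>0)&(abs(L[...,1])<.03)&(abs(L[...,0])<.03)&(L[...,2]>-.04)&(L[...,2]<.02)
    for lo,hi in((-.04,-.025),(-.025,-.012),(-.012,-.004),(-.004,.004),(.004,.02)):
        Y=L[m&(L[...,2]>lo)&(L[...,2]<hi)]
        if len(Y): print(n,lo,hi,len(Y),(np.percentile(Y,[2,50,98],axis=0)*1000).round(1).tolist())
# lid cloud
for n,p in(('s',s),('w',w)):
    C=cloud(p); m=(p['z_map']>0)&(np.hypot(C[...,0]-.64,C[...,1]+.085)<.09)&(C[...,2]>.006)
    hsv=cv2.cvtColor(p['frame'],cv2.COLOR_RGB2HSV); wood=m&(hsv[...,0]>8)&(hsv[...,0]<22)&(hsv[...,1]>90)
    v,u=np.nonzero(wood); k,lab,st,ce=cv2.connectedComponentsWithStats(wood.astype(np.uint8))
    for i in range(1,k):
        if st[i,4]>8: Y=C[lab==i]; print(n,'wood',st[i].tolist(),Y.mean(0).round(4),Y.min(0).round(3),Y.max(0).round(3))
E
```

```text
[ 0.59676706 -0.01759561  0.05935618] 12.6833
TCP in scene (np.float64(310.3116192371688), np.float64(211.31463746882318)) in wrist (np.float64(315.86115413977353), np.float64(234.83884549518734))
s -0.04 -0.025 18 [[6.2, -10.6, -39.2], [8.9, -3.5, -35.7], [14.1, 11.2, -26.0]]
w -0.04 -0.025 429 [[6.4, -12.1, -39.8], [10.6, 0.6, -35.4], [11.3, 13.0, -28.8]]
s wood [286, 209, 12, 19, 141] [ 0.6442 -0.0544  0.0477] [ 0.615 -0.079  0.008] [ 0.663 -0.04   0.069]
s wood [271, 222, 6, 4, 17] [ 0.6773 -0.105   0.0163] [ 0.673 -0.114  0.01 ] [ 0.684 -0.098  0.023]
w wood [368, 161, 71, 91, 4748] [ 0.639  -0.0607  0.0492] [ 0.608 -0.098  0.008] [ 0.664 -0.04   0.069]
w wood [455, 171, 26, 24, 393] [ 0.6761 -0.1095  0.016 ] [ 0.665 -0.122  0.006] [ 0.685 -0.098  0.022]
```

The images explain the miss. The real fingertips sit about 25 mm above the reported TCP, in both cameras, so only the knob's very top was touched and the lid tipped over. I'll back off, quantify the offset and measure the lid.

Emit:
move_arm(moves="0 0 -20 0; 0 0 -45 0; 0 0 -70 0; 0 0 -95 0; 0 0 -120 0; -25 0 -130 0; -50 0 -130 0; -70 0 -130 0; -80 0 -130 0; -80 0 -130 0")

```text
clock: 13.62
position: [0.5254, -0.0572, 0.1898]
tool_rot: [3.141, 0.001, 0.498]
force: [-0.1, 0.6, 0.2]
grip_width: -0.0001
```

```bash
cat >> h.py <<'E'
from scipy.spatial.transform import Rotation as Q
def tips(o,p):
    T=o['position'];Rt=Q.from_euler('xyz',o['tool_rot']).as_matrix(); L=(cloud(p)-T)@Rt
    m=(p['z_map']>0)&(abs(L[...,1])<.06)&(abs(L[...,0])<.03)&(L[...,2]>-.07)&(L[...,2]<.05)
    return L[m],m
E
python3 - <<'E'
from h import *
o=bot.observe(); print(o['position'],o['clock'],o['grip_width'])
W={n:bot.grab_frame(n) for n in('wrist','scene','top')}
for n in('wrist','scene'):
    L,m=tips(o,W[n]); print(n,len(L),'deepest z mm',(np.sort(L[:,2])[-8:]*1000).round(1))
for n,p in W.items():
    C=cloud(p); hsv=cv2.cvtColor(p['frame'],cv2.COLOR_RGB2HSV)
    m=(p['z_map']>0)&(np.hypot(C[...,0]-.65,C[...,1]+.08)<.09)&(C[...,2]>.004)
    wood=m&(hsv[...,0]>8)&(hsv[...,0]<22)&(hsv[...,1]>90)
    k,lab,st,ce=cv2.connectedComponentsWithStats(wood.astype(np.uint8))
    for i in range(1,k):
        if st[i,4]>8: Y=C[lab==i]; print(n,'wood',st[i].tolist(),Y.mean(0).round(4),Y.min(0).round(3),Y.max(0).round(3))
    red=(p['z_map']>0)&(hsv[...,1]>170)&((hsv[...,0]<6)|(hsv[...,0]>174))&(C[...,2]>.008)&(C[...,0]>.55)
    if red.sum()>9: print(n,'red',cv2.minEnclosingCircle(C[red][:,:2].astype(np.float32)))
    jar=(p['z_map']>0)&(np.hypot(C[...,0]-.71,C[...,1]+.12)<.06)&(C[...,2]>.078)&(C[...,2]<.1)
    if jar.sum()>9: print(n,'jarcap',cv2.minEnclosingCircle(C[jar][:,:2].astype(np.float32)))
w=W['wrist']; u,v=map(int,proj(w,(.66,-.08,.03))); print(u,v)
u0=min(max(u-110,0),420);v0=min(max(v-80,0),240); save(w,'lid.png',(u0,v0,u0+220,v0+160),3.6); print(u0,v0)
E
```

```text
[ 0.52544627 -0.05723584  0.18975694] 13.6167 -0.00012835194967430886
wrist 2513 deepest z mm [-28.7 -28.5 -28.3 -28.3 -28.2 -28.1 -28.1 -27.9]
scene 109 deepest z mm [-32.8 -32.2 -31.4 -31.  -30.9 -30.7 -29.7 -29.5]
wrist wood [351, 61, 43, 67, 2160] [ 0.6357 -0.0634  0.0492] [ 0.608 -0.09   0.013] [ 0.666 -0.04   0.068]
wrist wood [412, 79, 17, 16, 200] [ 0.6743 -0.111   0.0168] [ 0.664 -0.121  0.01 ] [ 0.685 -0.1    0.023]
wrist red ((0.5783618688583374, -0.13491763174533844), 0.07626029849052429)
wrist jarcap ((0.714044988155365, -0.1343088001012802), 0.022427132353186607)
scene wood [286, 208, 12, 20, 146] [ 0.6426 -0.0552  0.0475] [ 0.611 -0.084  0.01 ] [ 0.664 -0.039  0.069]
scene wood [271, 222, 6, 4, 16] [ 0.6776 -0.105   0.0157] [ 0.673 -0.111  0.01 ] [ 0.684 -0.097  0.022]
scene red ((0.6011428833007812, -0.16313940286636353), 0.03297191485762596)
scene jarcap ((0.7160521745681763, -0.13198690116405487), 0.0228889137506485)
393 82
283 2
```

View pics/lid.png

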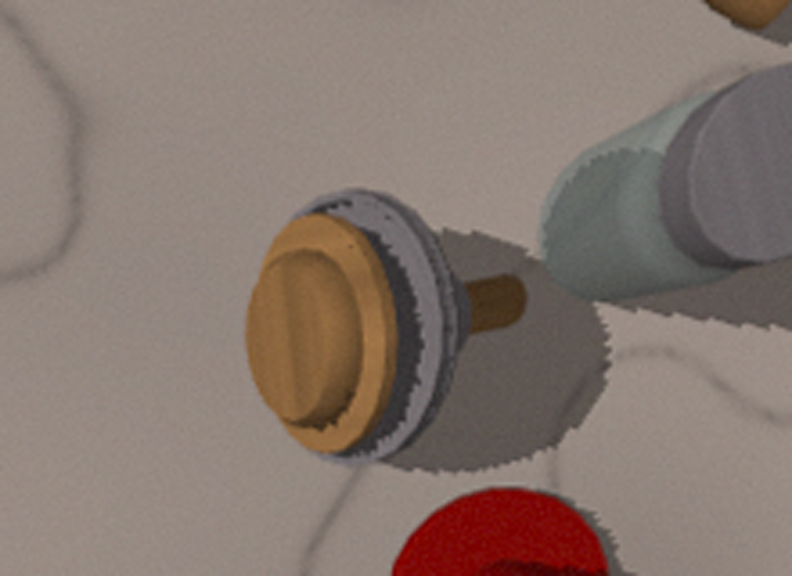

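Fitting the lid's known profile to the cloud gives its lying pose. With the knob side low, a two-finger push on the disc's top face, straddling the collar, should roll it upright over its edge.

```bash
cat >> h.py <<'E'
from scipy.optimize import least_squares
PR=np.array([[-15,0],[-15,22],[-5,25],[-5,34],[-1,34],[-4,36],[-4,39],[4,39],[4,15],[38,15],[38,8],[72,8],[72,0]])/1000.
def pd(a,r):
    d=np.full(a.shape,9.)
    for A,B in zip(PR[:-1],PR[1:]):
        v=B-A; t=np.clip(((a-A[0])*v[0]+(r-A[1])*v[1])/(v@v),0,1)
        d=np.minimum(d,np.hypot(a-A[0]-t*v[0],r-A[1]-t*v[1]))
    return d
def fitlid(pts,x0):  # x,y,z of a=0, heading, slope(up)
    def ax(q): return np.array([np.cos(q[3])*np.cos(q[4]),np.sin(q[3])*np.cos(q[4]),np.sin(q[4])])
    def f(q):
        w=pts-q[:3]; a=w@ax(q); r=np.linalg.norm(w-np.outer(a,ax(q)),axis=1); return pd(a,r)
    s=least_squares(f,x0,loss='soft_l1',f_scale=.002); return s.x,ax(s.x),np.median(f(s.x))
E
python3 - <<'E'
from h import *
pts=[]
for n in('wrist','scene'):
    p=bot.grab_frame(n); C=cloud(p); hsv=cv2.cvtColor(p['frame'],cv2.COLOR_RGB2HSV)
    m=(p['z_map']>0)&(np.hypot(C[...,0]-.65,C[...,1]+.08)<.06)&(C[...,2]>.006)&~((hsv[...,1]>170)&((hsv[...,0]<6)|(hsv[...,0]>174)))&(np.hypot(C[...,0]-.715,C[...,1]+.133)>.032)
    X=C[m]; pts.append(X[::max(1,len(X)//600)])
pts=np.vstack(pts); q,a,e=fitlid(pts,[.645,-.07,.038,-.88,-.42]); print(len(pts),q.round(4),np.degrees(q[3:]),'resid',e)
h=np.array([np.cos(q[3]),np.sin(q[3])]); print('a=0',q[:3],'tip',q[:3]+.072*a,'G',q[:3]+.062*a)
# disc bottom edge contact P
k=np.array([-a[0]*a[2],-a[1]*a[2],1-a[2]**2]);k/=np.linalg.norm(k)
P=q[:3]+.004*a-.039*k; T=q[:3]+.004*a+.039*k; print('P',P,'top',T)
S=P[:2]+h*.050; print('start',S)
n=np.array([-h[1],h[0]]); jar=np.array([.715,-.133]); red=np.array([.601,-.17])
for nm,c in(('jar',jar),('red',red)): print(nm,'along',(c-S)@h,'lat',(c-S)@n)
o=bot.observe();print(o['qpos'])
yaw=q[3]+np.pi; print('tool yaw',yaw)
c,s=np.cos(o['tool_rot'][2]),np.sin(o['tool_rot'][2]); d=S-o['position'][:2]; print('dx,dy',d[0]*c+d[1]*s,d[0]*s-d[1]*c,'turn',-(yaw-o['tool_rot'][2]))
E
```

```text
1052 [ 0.6408 -0.0705  0.0414 -0.8876 -0.5638] [-50.85633837 -32.30227979] resid 0.0017637327566756384
a=0 [ 0.64083777 -0.07049873  0.04138686] tip [ 0.67925499 -0.11769758  0.00291107] G [ 0.67391926 -0.11114218  0.00825493]
P [ 0.62981579 -0.05695729  0.00628494] top [ 0.65612833 -0.08928449  0.0722137 ]
start [ 0.66137914 -0.09573556]
jar along 0.06275009286256765 lat 0.01806268514203374
red along 0.019481581160508406 lat -0.09370867028988701
[ 0.35671217  0.424739   -0.48084707  1.848887    0.24017909  0.9252738
 -1.30346041]
tool yaw 2.25398210358934
dx,dy 0.0980627281382338 0.0999107446741131 turn -1.7533749970314607
```

Emit:
move_arm(moves="10 10 0 -0.12; 20 20 0 -0.24; 30 30 0 -0.36; 40 40 0 -0.48; 50 50 0 -0.6; 60 60 0 -0.72; 70 72 0 -0.84; 80 82 0 -0.96; 90 92 0 -1.08; 99 103 0 -1.2", grip=0.55)

```text
clock: 14.7
position: [0.664, -0.0983, 0.189]
tool_rot: [-3.141, -0.001, 1.706]
force: [0.3, 0.4, 0.1]
grip_width: 0.0469
```

Emit:
move_arm(moves="0 0 0 -0.12; 0 0 0 -0.24; 0 0 0 -0.36; 0 0 0 -0.48; 0 0 0 -0.553; 0 0 20 -0.553; 0 0 40 -0.553; 0 0 60 -0.553; 0 0 60 -0.553; 0 0 60 -0.553")

```text
clock: 15.53
position: [0.6628, -0.0983, 0.1288]
tool_rot: [-3.141, -0.002, 2.253]
force: [0.8, 0.5, 0.9]
grip_width: 0.0473
```

```bash
python3 - <<'E'
from h import *
o=bot.observe(); print(o['position'],o['tool_rot'],o['clock'],o['grip_width'],o['qpos'][6])
W={n:bot.grab_frame(n) for n in('wrist','scene')}
for n in W:
    L,m=tips(o,W[n]); hi=L[L[:,2]<.02]
    for lo in range(-70,20,10):
        Y=L[(L[:,2]*1000>lo)&(L[:,2]*1000<=lo+10)]
        if len(Y): print(n,lo,len(Y),'y',(np.percentile(Y[:,1],[1,99])*1000).round(0),'gap',(np.sort(np.abs(Y[:,1]))[:1]*1000).round(1),'x',(np.percentile(Y[:,0],[1,99])*1000).round(0))
save(W['wrist'],'w4.png')
E
```

```text
[ 0.66283679 -0.09830814  0.12883614] [-3.14089742e+00 -1.70160888e-03  2.25313951e+00] 15.5333 0.047250451913508275 0.28752984085823285
wrist -70 1091 y [-40.  40.] gap [23.] x [-10.  13.]
wrist -60 926 y [-37.  37.] gap [23.1] x [-10.  12.]
wrist -50 766 y [-37.  37.] gap [23.2] x [-10.  11.]
wrist -40 533 y [-36.  36.] gap [23.2] x [-10.  11.]
wrist -30 59 y [-24.  24.] gap [23.3] x [-10.   8.]
scene -70 3 y [-20.  38.] gap [21.6] x [-3.  5.]
scene -60 22 y [28. 39.] gap [28.] x [-11.  10.]
scene -50 23 y [-27.  38.] gap [20.6] x [-8. 11.]
scene -40 20 y [-24.  36.] gap [19.5] x [-10.  11.]
```

View pics/w4.png

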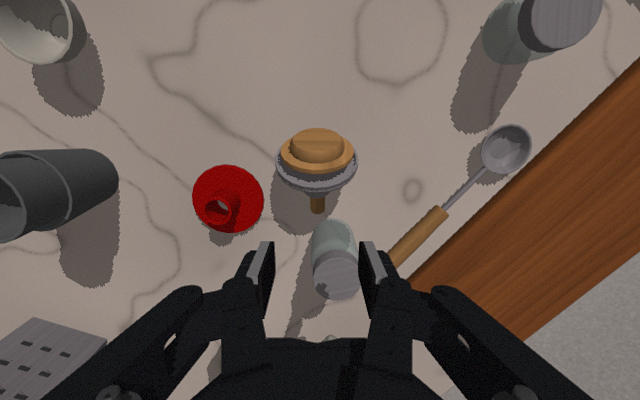

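Emit:
move_arm(moves="-8 0 10 0; -8 0 25 0; -8 0 45 0; -8 0 65 0; -8 0 85 0; -8 0 100 0; -8 0 110 0; -8 0 113 0; -4 0 113 0; 0 0 113 0")

```text
clock: 16.47
position: [0.6632, -0.0986, 0.0171]
tool_rot: [3.141, 0.0, 2.252]
force: [0.4, -0.1, 1.2]
grip_width: 0.047
```

Emit:
move_arm(moves="4 0 0 0; 8 0 0 0; 12 0 0 0; 16 0 0 0; 20 0 0 0; 24 0 0 0; 24 0 0 0; 24 0 0 0; 24 0 0 0; 24 0 0 0")

```text
clock: 17.3
position: [0.6478, -0.0805, 0.0164]
tool_rot: [-3.142, 0.0, 2.253]
force: [-0.3, -0.5, 0.7]
grip_width: 0.0473
```

```bash
cat > lid.py <<'E'
from h import *
import sys
o=bot.observe(); print(o['position'],o['clock'],o['force'],o['grip_width'])
cx,cy=map(float,sys.argv[2:4]); q0=list(map(float,sys.argv[4:9])); pts=[]; ims=[]
for n in('wrist','scene'):
    p=bot.grab_frame(n); L,fm=tips(o,p); C=cloud(p); hsv=cv2.cvtColor(p['frame'],cv2.COLOR_RGB2HSV)
    wood=(hsv[...,0]>8)&(hsv[...,0]<22)&(hsv[...,1]>90)
    dark=hsv[...,2]<55
    m=(p['z_map']>0)&(np.hypot(C[...,0]-cx,C[...,1]-cy)<.065)&(C[...,2]>.006)&(C[...,2]<.12)&~((hsv[...,1]>170)&((hsv[...,0]<6)|(hsv[...,0]>174)))&(np.hypot(C[...,0]-.715,C[...,1]+.133)>.032)&~dark
    X=C[m]; pts.append(X[::max(1,len(X)//600)]); Y=C[m&wood]; print(n,len(X),'wood',len(Y),Y.mean(0).round(4) if len(Y) else '',np.percentile(Y,[1,99],axis=0).round(3).tolist() if len(Y) else '')
    u,v=map(int,proj(p,(cx,cy,.04))); r=100 if n=='wrist' else 35; u=min(max(u,r),639-r); v=min(max(v,r),399-r)
    ims.append(cv2.resize(p['frame'][v-r:v+r,u-r:u+r],(400,400),interpolation=cv2.INTER_CUBIC))
pts=np.vstack(pts); q,a,e=fitlid(pts,q0); print('lid a=0',q[:3].round(4),'heading/slope deg',np.degrees(q[3:]).round(1),'knob',(q[:3]+.062*a).round(4),'resid',e.round(4))
cv2.imwrite('pics/'+sys.argv[1],np.hstack(ims)[...,::-1])
E
python3 lid.py p1.png .63 -.06 .635 -.065 .04 -.88 -.2
```

```text
[ 0.6478315  -0.08045767  0.0164034 ] 17.3 [-0.25057018 -0.48982712  0.68244641] 0.04729528248583837
wrist 12248 wood 7829 [ 0.6305 -0.0601  0.0495] [[0.606, -0.108, 0.02], [0.671, -0.039, 0.068]]
scene 257 wood 125 [ 0.6426 -0.0574  0.0437] [[0.614, -0.106, 0.017], [0.674, -0.037, 0.066]]
lid a=0 [ 0.6337 -0.0632  0.0364] heading/slope deg [-51.6 -15.1] knob [ 0.6709 -0.1101  0.0203] resid 0.0006
```

View pics/p1.png

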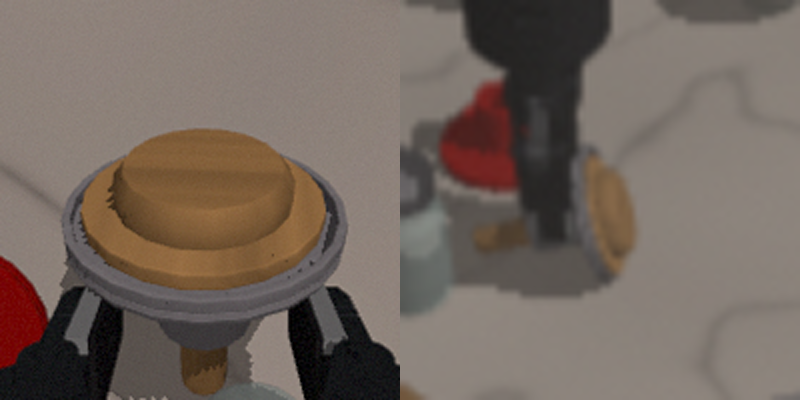

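The push works: the lid is now at a -15° slope, still nested (fit residual 0.6 mm) and straddled by the fingers. I'll continue and rely on the fits from here.

Emit:
move_arm(moves="3 0 0 0; 6 0 0 0; 9 0 0 0; 12 0 0 0; 15 0 0 0; 18 0 0 0; 18 0 0 0; 18 0 0 0; 18 0 0 0; 18 0 0 0")

```text
clock: 18.23
position: [0.6366, -0.0664, 0.0165]
tool_rot: [3.141, 0.0, 2.253]
force: [0.5, 0.1, 0.4]
grip_width: 0.0467
```

```bash
python3 lid.py p2.png .63 -.06 .632 -.062 .04 -.9 .1
```

```text
[ 0.63655943 -0.06643588  0.01649569] 18.2333 [0.53695155 0.06509288 0.42912399] 0.04672127121158195
wrist 11272 wood 6235 [ 0.6263 -0.0547  0.05  ] [[0.6, -0.109, 0.018], [0.672, -0.031, 0.069]]
scene 230 wood 76 [ 0.6459 -0.0617  0.0462] [[0.619, -0.104, 0.03], [0.675, -0.03, 0.062]]
lid a=0 [ 0.6272 -0.055   0.0373] heading/slope deg [-51.6   0.1] knob [ 0.6657 -0.1037  0.0374] resid 0.0009
```

Emit:
move_arm(moves="3 0 0 0; 6 0 0 0; 9 0 0 0; 12 0 0 0; 14 0 0 0; 14 0 0 0; 14 0 0 0; 14 0 0 0; 14 0 0 0; 14 0 0 0")

```text
clock: 19.17
position: [0.6276, -0.0555, 0.0164]
tool_rot: [-3.142, 0.0, 2.253]
force: [-0.9, -0.0, 0.1]
grip_width: 0.0473
```

```bash
python3 lid.py p3.png .61 -.04 .615 -.04 .03 -.9 .5
```

```text
[ 0.62763432 -0.05553653  0.01644542] 19.1667 [-0.87002137 -0.03702624  0.09037394] 0.04729995369187887
wrist 13618 wood 2233 [ 0.5981 -0.0212  0.0695] [[0.592, -0.053, 0.014], [0.611, -0.015, 0.087]]
scene 443 wood 37 [ 0.6042 -0.0174  0.072 ] [[0.599, -0.024, 0.05], [0.609, -0.013, 0.09]]
lid a=0 [ 0.6023 -0.0222  0.0143] heading/slope deg [-102.5   89.3] knob [ 0.6021 -0.0229  0.0763] resid 0.0009
```

It is upright, with the knob at (0.602, -0.022). Next I raise the tips just above the collar and slide the fingers around the knob.

Emit:
move_arm(moves="0 0 -7 0; 0 0 -14 0; 8 0 -14 0; 17 0.5 -14 0; 26 1 -14 0; 34 1 -14 0; 40 1 -14 0; 42 1 -14 0; 42 1 -14 0; 42 1 -14 0")

```text
clock: 20.1
position: [0.602, -0.0223, 0.0305]
tool_rot: [-3.142, 0.0, 2.253]
force: [0.7, -0.4, -0.1]
grip_width: 0.0471
```

```bash
python3 lid.py p4.png .602 -.022 .602 -.022 .015 0 1.56; python3 - <<'E'
from h import *
o=bot.observe()
for n in('wrist','scene'):
    L,m=tips(o,bot.grab_frame(n))
    k=L[(abs(L[:,1])<.012)]; f=L[(abs(L[:,1])>.02)&(abs(L[:,1])<.042)&(L[:,2]<.0)]
    print(n,'finger deepest',(np.percentile(f[:,2],[95,98,99.5])*1000).round(1), 'knob xy', (np.percentile(k[k[:,2]<-.03],[2,98],axis=0)*1000).round(1).tolist() if (k[:,2]<-.03).any() else '')
E
```

```text
[ 0.60203538 -0.02231464  0.03045235] 20.1 [ 0.73712226 -0.41313465 -0.08598147] 0.04707144848277904
wrist 10503 wood 1815 [ 0.5979 -0.0197  0.0734] [[0.592, -0.029, 0.039], [0.607, -0.015, 0.087]]
scene 341 wood 0  
lid a=0 [ 0.601  -0.0209  0.0142] heading/slope deg [-7.1 90.2] knob [ 0.6009 -0.0209  0.0762] resid 0.0007
wrist finger deepest [-33.2 -30.4 -27.8] knob xy [[-4.9, -8.6, -56.3], [8.9, 5.8, -31.4]]
scene finger deepest [-32.1 -30.3 -28.5] knob xy
```

View pics/p4.png

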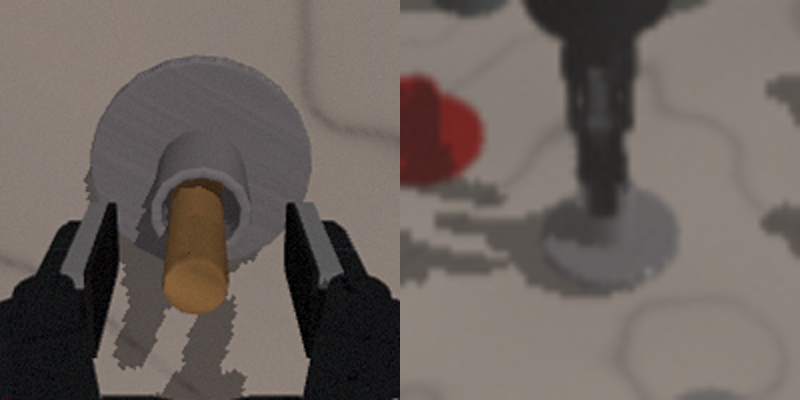

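The knob stands between the fingers, about 2 mm ahead of the pad centre, and the tips are about 6 mm above the collar. I'll centre and close.

Emit:
move_arm(moves="1 -0.7 0 0; 2 -1.4 0 0; 2 -1.4 0 0; 2 -1.4 0 0; 2 -1.4 0 0; 2 -1.4 0 0; 2 -1.4 0 0; 2 -1.4 0 0; 2 -1.4 0 0; 2 -1.4 0 0", grip=0.3, grip_force=40)

```text
clock: 21.13
position: [0.5996, -0.0215, 0.0305]
tool_rot: [3.142, -0.0, 2.253]
force: [0.2, -0.6, -0.4]
grip_width: 0.0256
```

Emit:
move_arm(moves="0 0 0 0; 0 0 0 0; 0 0 0 0; 0 0 0 0; 0 0 0 0; 0 0 0 0; 0 0 0 0; 0 0 0 0; 0 0 0 0; 0 0 0 0", grip=0)

```text
clock: 21.97
position: [0.5996, -0.0215, 0.0306]
tool_rot: [3.142, 0.0, 2.253]
force: [-0.7, -0.4, 4.1]
grip_width: 0.0149
```

Emit:
move_arm(moves="0 0 -4 0; 0 0 -12 0; 0 0 -25 0; 0 0 -42 0; 0 0 -60 0; 0 0 -80 0; 0 0 -98 0; 0 0 -112 0; 0 0 -120 0; 0 0 -120 0")

```text
clock: 22.8
position: [0.6003, -0.0215, 0.1524]
tool_rot: [3.14, 0.002, 2.253]
force: [-0.1, 0.3, -1.7]
grip_width: 0.0151
```

Emit:
move_arm(moves="-4 -11 0 0; -11 -31 0 0; -20 -56 0 0; -31 -86 0 0; -42 -117 0 0; -53 -148 0 0; -63 -176 0 0; -72 -201 0 0; -79 -220 0 0; -83 -232 0 0")

```text
clock: 23.63
position: [0.4692, -0.2348, 0.1493]
tool_rot: [-3.14, -0.001, 2.25]
force: [0.7, -0.2, -1.5]
grip_width: 0.0142
```

Emit:
move_arm(moves="-2 -6 0 0; -4 -10 0 0; -4 -11 0 0; -4 -11 0 0; -4 -11 0 0; -4 -11 0 0; -4 -11 0 0; -4 -11 0 0; -4 -11 0 0; -4 -11 0 0")

```text
clock: 24.47
position: [0.4658, -0.2421, 0.1505]
tool_rot: [3.142, 0.0, 2.253]
force: [0.3, -0.5, -1.5]
grip_width: 0.0145
```

```bash
cat > chk.py <<'E'
from h import *
o=bot.observe(); print(o['position'],o['tool_rot'],o['clock'],o['force'],o['grip_width'])
T=o['position']
for n in('scene','top','wrist'):
    q=bot.grab_frame(n); C=cloud(q); hsv=cv2.cvtColor(q['frame'],cv2.COLOR_RGB2HSV)
    nd=hsv[...,2]>55
    for nm,c,r,lo,hi,k in [('wide',(.466,-.243),.055,.06,.073,0),('nrim',(.466,-.243),.05,.097,.1075,0),('disc+flange',T,.06,.108,.165,1),('all',T,.06,.108,.3,1)]:
        X=C[(np.hypot(C[...,0]-c[0],C[...,1]-c[1])<r)&(q['z_map']>0)&(C[...,2]<hi)&(C[...,2]>lo)&(nd|(k==0))]
        if len(X)>5:
            e=cv2.minEnclosingCircle(X[:,:2].astype(np.float32)); print(n,nm,len(X),np.round(e[0],4),'d',round(2*e[1],4),'z',np.percentile(X[:,2],[2,50,98]).round(4))
    # lid fit
    m=(np.hypot(C[...,0]-T[0],C[...,1]-T[1])<.05)&(q['z_map']>0)&nd&(C[...,2]>.11)&(C[...,2]<.24)
    if m.sum()>60:
        x,a,e=fitlid(C[m][::max(1,m.sum()//800)],[T[0],T[1],T[2]-.0155,0,1.56]); print(n,'LID',x[:3].round(4),'tilt deg',np.degrees(np.arccos(a[2])).round(2),a.round(3),'res',e.round(4))
E
python3 chk.py
```

```text
[ 0.46582126 -0.24208799  0.15049105] [3.14156264e+00 1.41267963e-05 2.25296041e+00] 24.4667 [ 0.30072974 -0.47314711 -1.49027945] 0.014514646477727086
scene wide 86 [ 0.4673 -0.2396] d 0.0714 z [0.0612 0.068  0.0727]
scene nrim 47 [ 0.4679 -0.2387] d 0.0627 z [0.0974 0.1027 0.106 ]
scene disc+flange 247 [ 0.4676 -0.2384] d 0.0818 z [0.1315 0.1386 0.1621]
scene all 330 [ 0.4731 -0.2324] d 0.096 z [0.1321 0.1395 0.2786]
scene LID [ 0.4669 -0.2403  0.135 ] tilt deg 2.39 [0.025 0.033 0.999] res 0.0011
top wide 40 [ 0.4592 -0.2357] d 0.0672 z [0.0603 0.0695 0.0724]
top disc+flange 373 [ 0.4657 -0.2393] d 0.0774 z [0.1339 0.1388 0.1588]
top all 429 [ 0.4736 -0.2365] d 0.0996 z [0.134  0.1392 0.2446]
top LID [ 0.4693 -0.2405  0.1359] tilt deg 2.73 [-0.019  0.044  0.999] res 0.0014
wrist wide 332 [ 0.4531 -0.2312] d 0.0623 z [0.0612 0.0686 0.0725]
wrist disc+flange 6250 [ 0.4667 -0.241 ] d 0.078 z [0.135  0.1378 0.162 ]
wrist all 9510 [ 0.4581 -0.233 ] d 0.1172 z [0.1361 0.1384 0.244 ]
wrist LID [ 0.4672 -0.2416  0.134 ] tilt deg 0.92 [-0.013  0.01   1.   ] res 0.0005
```

Emit:
move_arm(moves="-0.8 -1.3 3 0; -0.8 -1.3 6 0; -0.8 -1.3 9 0; -0.8 -1.3 12 0; -0.8 -1.3 15 0; -0.8 -1.3 17 0; -0.8 -1.3 19 0; -0.8 -1.3 21 0; -0.8 -1.3 22 0; -0.8 -1.3 23 0")

```text
clock: 25.45
position: [0.4653, -0.2436, 0.1274]
tool_rot: [3.142, -0.0, 2.253]
force: [-0.7, -0.4, -1.5]
grip_width: 0.0147
```

Emit:
move_arm(moves="0 0 0.4 0; 0 0 0.8 0; 0 0 1.2 0; 0 0 1.6 0; 0 0 2 0; 0 0 2 0; 0 0 2 0; 0 0 2 0; 0 0 2 0; 0 0 2 0")

```text
clock: 26.28
position: [0.4654, -0.2437, 0.1257]
tool_rot: [3.141, 0.0, 2.253]
force: [-0.6, 0.4, 5.7]
grip_width: 0.015
```

Contact at the expected height (0.1257, +5.7 N), so it is seated. I'll release and check.

Emit:
move_arm(moves="0 0 -0.5 0; 0 0 -0.5 0; 0 0 -0.5 0; 0 0 -0.5 0; 0 0 -0.5 0; 0 0 -0.5 0; 0 0 -0.5 0; 0 0 -0.5 0; 0 0 -0.5 0; 0 0 -0.5 0", grip=0.6)

```text
clock: 27.12
position: [0.4652, -0.2437, 0.126]
tool_rot: [-3.142, -0.0, 2.253]
force: [0.4, 0.2, 0.3]
grip_width: 0.0509
```

```bash
python3 chk.py; python3 - <<'E'
from h import *
o=bot.observe(); p=bot.grab_frame('wrist')
L,m=tips(o,p); k=L[(abs(L[:,1])<.018)]
for lo,hi in((-58,-50),(-50,-40),(-40,-30),(-22,-12),(-12,0)):
    Y=k[(k[:,2]*1e3>lo)&(k[:,2]*1e3<hi)]
    if len(Y)>5: print(lo,hi,len(Y),(np.percentile(Y,[2,98],axis=0)*1000).round(1).tolist())
f=L[(abs(L[:,1])>.02)&(abs(L[:,1])<.042)]; print((np.percentile(f[:,1],[0,100])*1000).round(1),(np.sort(abs(f[:,1]))[:3]))
E
```

```text
[ 0.46522959 -0.24366577  0.12597425] [-3.14157029e+00 -1.18711763e-05  2.25272924e+00] 27.1167 [0.42183324 0.16042854 0.29100449] 0.05090061562278856
scene wide 85 [ 0.4673 -0.2397] d 0.071 z [0.0605 0.0675 0.0727]
scene nrim 17 [ 0.4715 -0.2355] d 0.0746 z [0.0974 0.1063 0.1072]
scene disc+flange 255 [ 0.466  -0.2407] d 0.081 z [0.1091 0.1143 0.1572]
scene all 303 [ 0.4722 -0.2332] d 0.0968 z [0.1093 0.115  0.2814]
scene LID [ 0.4665 -0.2421  0.1102] tilt deg 1.52 [0.015 0.022 1.   ] res 0.0013
top wide 29 [ 0.4552 -0.2282] d 0.0592 z [0.0624 0.0696 0.0725]
top disc+flange 377 [ 0.4649 -0.239 ] d 0.0772 z [0.1096 0.1144 0.1494]
top all 410 [ 0.4719 -0.2334] d 0.097 z [0.1097 0.1147 0.2575]
top LID [ 0.468  -0.2423  0.1102] tilt deg 0.62 [0.009 0.006 1.   ] res 0.0012
wrist wide 256 [ 0.4485 -0.2278] d 0.0535 z [0.0611 0.0686 0.07  ]
wrist nrim 46 [ 0.452  -0.2269] d 0.0647 z [0.105  0.1064 0.1074]
wrist disc+flange 8313 [ 0.4656 -0.2428] d 0.0793 z [0.1116 0.1133 0.1613]
wrist all 10649 [ 0.4631 -0.241 ] d 0.1188 z [0.1117 0.1137 0.208 ]
wrist LID [ 0.4662 -0.2437  0.1091] tilt deg 0.52 [-0.008 -0.004  1.   ] res 0.0006
-58 -50 861 [[-7.9, -7.0, -56.0], [6.2, 6.8, -50.6]]
-50 -40 315 [[-0.3, -7.4, -49.8], [6.6, 7.5, -40.1]]
-40 -30 260 [[-0.4, -7.3, -39.9], [6.8, 7.5, -30.2]]
-22 -12 1046 [[-8.8, -12.1, -21.8], [14.8, 15.4, -12.5]]
-12 0 464 [[-8.1, -11.6, -11.9], [15.0, 14.6, -0.3]]
[-39.7  41.9] [0.02001801 0.02002577 0.02003073]
```

```bash
python3 - <<'E'
from h import *
o=bot.observe(); T=o['position'];Rt=Q.from_euler('xyz',o['tool_rot']).as_matrix()
for n in('wrist','scene'):
    p=bot.grab_frame(n); L=((cloud(p)-T)@Rt)[p['z_map']>0]*1000
    for z in range(-150,-55,8):
        Y=L[(abs(L[:,0])<50)&(abs(L[:,1])<70)&(L[:,2]>z)&(L[:,2]<=z+8)]
        c=Y[abs(Y[:,1])<17]
        if len(Y)>2: print(n,z,len(Y),'x',np.percentile(Y[:,0],[1,99]).round(),'y',np.percentile(Y[:,1],[1,99]).round(),'central',len(c),np.percentile(c[:,0],[1,99]).round() if len(c)>2 else '')
E
```

```text
wrist -126 3079 x [12. 21.] y [-61.  61.] central 1917 [18. 21.]
wrist -118 9253 x [ 4. 19.] y [-65.  64.] central 3123 [10. 20.]
wrist -110 8977 x [-6. 18.] y [-63.  62.] central 2683 [10. 18.]
wrist -102 6125 x [-11.  18.] y [-61.  61.] central 1003 [ 9. 17.]
wrist -94 3315 x [-12.  17.] y [-60.  59.] central 0 
wrist -86 5890 x [-11.  14.] y [-58.  57.] central 0 
wrist -78 1607 x [ 6. 14.] y [-55.  55.] central 0 
wrist -70 906 x [-10.  12.] y [-41.  42.] central 0 
wrist -62 1416 x [-10.  11.] y [-38.  38.] central 655 [-8.  6.]
scene -150 18 x [-8. 11.] y [31. 41.] central 0 
scene -142 21 x [-9. 15.] y [22. 51.] central 0 
scene -134 62 x [-18.  19.] y [-8. 69.] central 13 [-18.  18.]
scene -126 40 x [-18.  20.] y [-16.  69.] central 7 [-14.  20.]
scene -118 30 x [-15.  17.] y [20. 67.] central 0 
scene -110 23 x [-10.  17.] y [21. 67.] central 0 
scene -102 21 x [-16.  17.] y [23. 64.] central 0 
scene -94 5 x [-9. 13.] y [35. 59.] central 0 
scene -86 30 x [-13.  13.] y [28. 61.] central 0 
scene -78 8 x [-9. 12.] y [38. 58.] central 0 
scene -62 17 x [-10.  11.] y [29. 43.] central 0
```

Emit:
move_arm(moves="0 0.3 5 0; 0 0.3 10 0; 0 0.3 15 0; 0 0.3 20 0; 0 0.3 25 0; 0 0.3 29 0; 0 0.3 32 0; 0 0.3 33 0; 0 0.3 33 0; 0 0.3 33 0")

```text
clock: 28.25
position: [0.4656, -0.2434, 0.0931]
tool_rot: [3.142, 0.0, 2.253]
force: [-0.5, -0.3, 0.3]
grip_width: 0.0514
```

Emit:
move_arm(moves="0 0 0 0; 0 0 0 0; 0 0 0 0; 0 0 0 0; 0 0 0 0; 0 0 0 0; 0 0 0 0; 0 0 0 0; 0 0 0 0; 0 0 0 0", grip=0.2, grip_force=40)

```text
clock: 29.08
position: [0.4659, -0.2434, 0.0933]
tool_rot: [3.141, 0.001, 2.253]
force: [1.5, 1.1, 6.1]
grip_width: 0.0294
```

```bash
python3 chk.py | grep -E 'LID|disc|^\['
```

```text
[ 0.46590962 -0.24340368  0.09332222] [3.14102587e+00 6.30055874e-04 2.25281220e+00] 29.0833 [1.52546796 1.06873189 6.06599553] 0.02944256557320592
scene disc+flange 211 [ 0.4682 -0.2416] d 0.0817 z [0.1099 0.1143 0.1483]
scene LID [ 0.4703 -0.2386  0.1131] tilt deg 10.06 [0.103 0.141 0.985] res 0.0018
top disc+flange 308 [ 0.4641 -0.2407] d 0.0762 z [0.1093 0.1143 0.1447]
top LID [ 0.468  -0.2419  0.1111] tilt deg 3.38 [0.009 0.058 0.998] res 0.0013
wrist disc+flange 10394 [ 0.4612 -0.2389] d 0.0902 z [0.1115 0.1137 0.1618]
wrist LID [ 0.4464 -0.228   0.1264] tilt deg 17.11 [ 0.27  -0.118  0.956] res 0.0028
```

The collar is gripped (29.4 mm) and the disc is level at 0.114. Now straight up, slowly.

Emit:
move_arm(moves="0 0 -0.5 0; 0 0 -1 0; 0 0 -2 0; 0 0 -4 0; 0 0 -7 0; 0 0 -10 0; 0 0 -13 0; 0 0 -16 0; 0 0 -19 0; 0 0 -22 0")

```text
clock: 30.07
position: [0.4655, -0.2435, 0.1153]
tool_rot: [3.142, 0.0, 2.253]
force: [-0.3, 0.3, -0.6]
grip_width: 0.0294
```

```bash
cat > c2.py <<'E'
from h import *
o=bot.observe(); T=o['position']; print(T,o['tool_rot'].round(4),o['clock'],o['force'].round(1),o['grip_width'])
zc=T[2]-.0933+.110
for n in('scene','top','wrist'):
    q=bot.grab_frame(n); C=cloud(q); hsv=cv2.cvtColor(q['frame'],cv2.COLOR_RGB2HSV); ok=(q['z_map']>0)&(hsv[...,2]>55)&(np.hypot(C[...,0]-.466,C[...,1]+.2425)<.06)
    for nm,lo,hi in(('disc',zc-.005,zc+.009),('inner/rim',.1,.1125),('narrow rim',.097,.1045),('wide',.06,.073)):
        X=C[ok&(C[...,2]>lo)&(C[...,2]<hi)]
        if len(X)<15: continue
        e=cv2.minEnclosingCircle(X[:,:2].astype(np.float32)); A=np.c_[X[:,:2]-X[:,:2].mean(0),np.ones(len(X))]; s=np.linalg.lstsq(A,X[:,2],rcond=None)[0]
        print(n,nm,len(X),np.round(e[0],4),'d',round(2*e[1],4),'z',np.percentile(X[:,2],[2,50,98]).round(4),'slope',s[:2].round(3))
    w=ok&(hsv[...,0]>8)&(hsv[...,0]<22)&(hsv[...,1]>80); Y=C[w]
    if len(Y)>5: print(n,'wood',len(Y),np.percentile(Y,[1,50,99],axis=0).round(4).tolist())
    if n=='scene':
        u,v=map(int,proj(q,(.466,-.243,.12))); save(q,'fin.png',(u-40,v-50,u+40,v+40),6)
E
python3 c2.py
```

```text
[ 0.46548143 -0.24348024  0.11534581] [3.1416e+00 1.0000e-04 2.2527e+00] 30.0667 [-0.3  0.3 -0.6] 0.029394720976855138
scene disc 190 [ 0.4667 -0.2412] d 0.0767 z [0.1296 0.1355 0.1385] slope [-0.027 -0.018]
scene inner/rim 100 [ 0.4699 -0.2394] d 0.0652 z [0.1003 0.1091 0.112 ] slope [-0.074 -0.094]
scene narrow rim 26 [ 0.4731 -0.2298] d 0.0549 z [0.0975 0.1008 0.1043] slope [0.005 0.026]
scene wide 67 [ 0.4679 -0.2398] d 0.0716 z [0.0615 0.0673 0.0718] slope [-0.002  0.003]
scene wood 68 [[0.4503, -0.2568, 0.1037], [0.484, -0.2248, 0.1095], [0.4991, -0.2102, 0.1122]]
top disc 279 [ 0.4642 -0.2407] d 0.0766 z [0.1305 0.1363 0.1399] slope [ 0.01 -0.01]
top wide 37 [ 0.4611 -0.2347] d 0.0684 z [0.0618 0.0692 0.0718] slope [-0.023  0.033]
wrist disc 6256 [ 0.4655 -0.2432] d 0.0781 z [0.1304 0.1351 0.1373] slope [ 0.023 -0.021]
wrist wide 436 [ 0.4561 -0.2319] d 0.0652 z [0.0622 0.0687 0.0719] slope [ 0.036 -0.045]
wrist wood 1578 [[0.4582, -0.2519, 0.1582], [0.4636, -0.2419, 0.1798], [0.4726, -0.2369, 0.182]]
```

Only the cover rises; the inner lid stays at 0.110 and the knob top at 0.182. I'll continue the lift.

Emit:
move_arm(moves="0 0 -4 0; 0 0 -8 0; 0 0 -12 0; 0 0 -16 0; 0 0 -20 0; 0 0 -25 0; 0 0 -30 0; 0 0 -35 0; 0 0 -40 0; 0 0 -45 0")

```text
clock: 31.05
position: [0.4655, -0.2435, 0.1605]
tool_rot: [-3.142, 0.0, 2.253]
force: [0.1, -0.6, -0.1]
grip_width: 0.0294
```

Emit:
move_arm(moves="0 0 -5 0; 0 0 -11 0; 0 0 -18 0; 0 0 -25 0; 0 0 -33 0; 0 0 -41 0; 0 0 -49 0; 0 0 -55 0; 0 0 -59 0; 0 0 -60 0")

```text
clock: 31.88
position: [0.4657, -0.2436, 0.2207]
tool_rot: [3.141, 0.001, 2.253]
force: [-0.9, 0.3, -0.8]
grip_width: 0.0292
```

Emit:
move_arm(moves="0 0 0 0; 0 0 0 0; 0 0 0 0; 0 0 0 0; 0 0 0 0; 0 0 0 0; 0 0 0 0; 0 0 0 0; 0 0 0 0; 0 0 0 0")

```text
clock: 32.72
position: [0.4655, -0.2435, 0.22]
tool_rot: [-3.142, -0.0, 2.253]
force: [-0.2, -0.3, -0.6]
grip_width: 0.0291
```

```bash
sed -i "s/v-50,u+40,v+40),6/v-60,u+40,v+30),6/" c2.py; python3 c2.py; python3 - <<'E'
from h import *
p=bot.grab_frame('top'); C=cloud(p)
for l in ['salt_pot','ramekin','spice_jar','cup_stack','butter_dish','mixing_spoon','grater']:
    for r in bot.pinpoint(p,l)[:1]: print(l,np.round(r['at']),round(r['conf'],2))
E
```

```text
[ 0.46545574 -0.24347572  0.21997697] [-3.1416 -0.      2.2527] 32.7167 [-0.2 -0.3 -0.6] 0.029103609751640988
scene disc 201 [ 0.4675 -0.2414] d 0.0798 z [0.2345 0.24   0.2427] slope [-0.032 -0.016]
scene inner/rim 168 [ 0.4655 -0.2455] d 0.0734 z [0.1005 0.1096 0.1119] slope [-0.006 -0.033]
scene narrow rim 26 [ 0.4729 -0.2327] d 0.0575 z [0.0974 0.0999 0.1034] slope [-0.051  0.017]
scene wide 67 [ 0.4694 -0.2404] d 0.07 z [0.0611 0.0679 0.0721] slope [-0.015 -0.019]
scene wood 226 [[0.4367, -0.2731, 0.1052], [0.471, -0.2387, 0.1105], [0.4991, -0.2109, 0.1812]]
top disc 346 [ 0.4649 -0.2419] d 0.0769 z [0.2357 0.2406 0.2442] slope [ 0.018 -0.027]
top inner/rim 166 [ 0.4669 -0.2443] d 0.0675 z [0.1034 0.1092 0.1124] slope [ 0.016 -0.025]
top wide 50 [ 0.466  -0.2429] d 0.0714 z [0.0635 0.0694 0.0728] slope [-0.015  0.009]
top wood 179 [[0.4333, -0.2623, 0.0702], [0.4534, -0.2269, 0.1098], [0.4914, -0.2047, 0.2699]]
wrist disc 6294 [ 0.4651 -0.2434] d 0.0788 z [0.235  0.2396 0.2423] slope [ 0.022 -0.02 ]
wrist inner/rim 1272 [ 0.4628 -0.2411] d 0.0667 z [0.1058 0.109  0.1103] slope [ 0.018 -0.025]
wrist narrow rim 24 [ 0.4515 -0.2209] d 0.0368 z [0.0975 0.1028 0.1043] slope [-0.306  0.392]
wrist wide 216 [ 0.4616 -0.2385] d 0.0693 z [0.0666 0.0686 0.0708] slope [ 0.007 -0.013]
wrist wood 1273 [[0.4333, -0.2606, 0.1024], [0.452, -0.2283, 0.109], [0.4864, -0.2117, 0.1108]]
salt_pot [270. 168.] 0.54
ramekin [356. 267.] 0.98
spice_jar [354. 163.] 0.66
cup_stack [173. 210.] 0.92
butter_dish [216. 171.] 0.92
mixing_spoon [318. 142.] 0.8
grater [401. 241.] 0.31
```

View pics/fin.png

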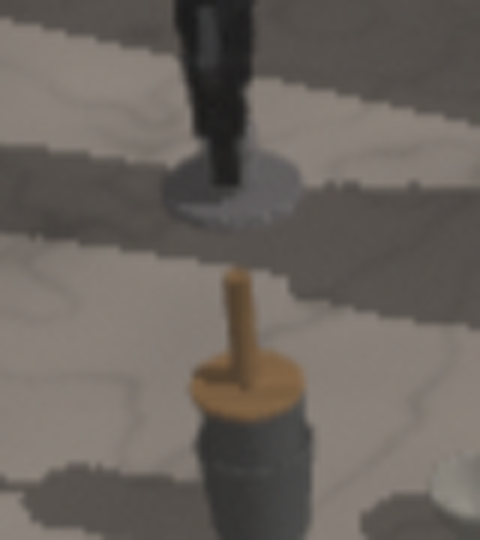

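The picture shows the cover level in the gripper (about (230,185)), the inner lid seated flat on the narrow cup (250,385) and the knob free (240,270). Handing in.

```bash
python3 -c "
from workcell import bot
print(bot.job_done())"
```

```text
the job is handed in; nothing more can be done
None
```

I set up the strainer as asked and handed it in at about 33 s, but I knocked the double lid over once on the way.

**What went wrong:** on the first try for the knob, the real fingertips were about 28 mm higher than the reported tool position. They caught only the knob's top, and the lid tipped onto its side on the counter. I rolled it upright with a two-finger push on its disc, with the cover still on. I then corrected for the height error and gripped the knob properly.

**What I did:**
- I stood the narrow cup in the wide cup and let go.
- I carried both lids by the knob, seated them on the narrow cup and let go.
- I gripped the cover by its collar and lifted it straight up.

**Last checks:**
- **Inner lid:** its flange is at about 0.110 m, so it is fully seated and flat. The knob top is at 0.182 m.
- **Cover:** it is still held at a 29 mm grip, level to about 2°. Its underside is at about 0.236 m, roughly 5 cm above the knob, and it touches only the gripper.
- **Wide cup:** it stands within about 1 mm of where it started (scene camera reading 3–4 mm).
- **Other things on the counter:** the salt pot, ramekin, spice jar, mixing spoon and butter dish read within about 2 pixels of their first positions. The cup stack read about 5 pixels off, though the arm held nothing near it after the first pick-up. For the grater, the last detection had low confidence and landed on the strainer, so I did not confirm its position; the arm never went near it.

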